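Switch on the ironing table at its control box

ROBOT

A 6-joint arm with a two-finger parallel gripper is mounted at the origin on the work surface. World frame = base frame: x ahead of the robot, y to its left, z up, the work surface at z = 0. Lengths are in mm, angles in rad, forces in N, time in s.
With the tool pointing down it reaches from about 250 to 725 mm from the base axis. Payload 4 kg.
Tool frame: the origin (TCP) lies between the finger pads, 19 mm behind the fingertips; this is the grasp point; z points along the fingers, y is the line along which they close (so a half turn about z gives the same grasp; the last joint's range is limited). The gripper opens to 85 mm and grips with 20 to 120 N. Pads are 22 mm wide; open, the fingers measure 114 mm over their backs; the gripper's body (76 mm by 85 mm) begins 54 mm behind the grasp point. The pads swing forward as they close: fully open they stand 13 mm farther back than shut.
Start: joints at [-1.209, 0.241, 0.005, 1.335, 0, 1.571], TCP at [176.977, -467.631, 250.006] pointing down, gripper open.
Joint ranges: [-2.72, 2.72], [-1.05, 1.87], [-1.09, 1.28], [-1.99, 2.15], [-1.42, 1.44], [-3.14, 3.14]. Speed limits (rad/s): [2.79, 2.79, 3.14, 3.14, 3.14, 3.14].

INTERFACE

Orientations are given as a rotation vector (axis times angle).
In Python, from workcell import read_state, snapshot, close_job, find_in gives the robot as it stands.
- The arm moves only by the shell command python3 -m creep 'ROWS' [FORCE]. ROWS is JSON, a list of rows, each an object of numbers: "jaw": the opening, from -1 (shut) to 1 (fully open); "x", "y", "z": the shift along the tool's x, y, z in mm; "rx", "ry", "rz": the turn, a rotation vector about the tool's x, y, z in degrees. A call has 1 to 12 rows; each row is the pose to reach, as a shift and turn from the pose commanded when the call began, along the tool's axes at that moment; what a row does not reach only later rows make up. A row lasts 1/12 s, in which the tool goes at most 41.7 mm and 7.16 degrees, less where a joint would pass 70% of its speed; a pose out of reach is approached as far as the arm can. A call with a gripper value outside its range is refused whole. The fingers move at their own pace and stop on an object; FORCE is the grip in N (left out, the last holds). Time passes only in rows, so rows that repeat a pose let the fingers close. It gives the time, the measured TCP pose, the force, the opening and the grip force at its end, in the units of the state.
- read_state(): the state, without advancing time (a new reading comes with each control period).
- snapshot(name): name is "scene" or "top"; returns a dict with "image" (384x512x3 uint8, red, green, blue), "fovy" (degrees; the focal length in pixels is half the picture's height over the tangent of half this angle, whatever the lens; pixels are square), "cx", "cy" (the principal point, pixels), "distortion" ([k1, k2, p1, p2, k3] as OpenCV has them; the pictures are not rectified), "rvec" (rotation vector, rad) and "tvec" (3), from world to camera coordinates, as OpenCV has them. Camera axes: x right, y down, z forward; pixel columns grow to the right and rows downward; lengths in mm; the calibration is good to about 2 mm. A picture is of the moment at which its call begins. There is no depth.
- close_job(): hands the job in; it is judged then, once.
Trained networks look in the newest picture that a camera, given by its name, has taken for a name from the list of things; names that differ only in an ending like _2 or _b are one class to them, and where a whole thing is asked for, a point or a joint stands for the part that bears it (a point fixed in the world has none). Each returns a list of dicts, best first, with "confidence" (0 to 1); they miss things now and then, are a little off and sometimes report something else, mostly with a low value. They report only what shows in the picture. A call takes as long as a camera call. They do not tell look-alikes from the thing itself.
- find_in(target, camera): "centre" ([x, y, z] in mm, in world coordinates, good to about 4 mm: the middle of the surface that is visible of it).
The state is a dict: "time": time; "joint_pos": joint angles; "joint_velocities": joint speeds; "joint_torque": joint torques, N m; "tcp_pos": TCP position; "tool_rot": TCP orientation; "ft_force": force on the tool from outside, world axes, zero at the start; "torque": the same for the moment, N m; "gripper_width": finger opening in mm; "grasp_force": force on a finger pad.
Only numpy, scipy, OpenCV 4.12 (cv2) and the standard library are available. Lean on these libraries where they do the work, as an engineer would, in place of code of your own. Each camera call takes 0.05 s, during which the arm holds its last target. There are 200 camera calls.

TASK

Switch on the ironing table at the control box: first push the black-knobbed lever with your fingertips all the way over to the side away from the robot, then press the green button down lightly until its switch closes and let it spring back up. Do not touch the red and yellow buttons, the iron, the bottle, the mug or the jar; nothing is to be picked up. Finish with the lever still over and the hand drawn back more than a hand's breadth above the box.

Things in the scene. Friction and masses are not known exactly. Their poses are not given: they have to be found in the camera images.
- console: fixed control box of the ironing table, white with a grey top plate, 150 mm deep (its x) by 360 mm wide (its y) by 60 mm high; origin at the centre of its underside on the counter; its own x axis points to its far side, away from the robot. The lever and the three buttons stand on its top in one row along y, 85 mm apart, in an order that changes
- main_base: dark steel lever block, 70 mm (x) by 50 mm (y) by 25 mm high, on the box's top; origin at the centre of its underside (60 mm above the counter). The lever pivots on a level axis along the block's y, 22 mm above this origin; its x axis is parallel to the box's
- main_tip (a point): centre of the black ball knob (26 mm across) at the end of the lever's 10 mm steel rod, 50 mm from the pivot, about 126 mm above the counter at either end of the swing and 132 mm when upright
- main (a joint): lever angle in rad: 0 = leaning towards the robot (-x of the box) 0.5 rad from upright = off; 1.0 = leaning 0.5 rad away from the robot (+x of the box) = on, its end stop. It stays where it is left; about 1.2 N at the knob moves it
- green_base: green round push button, cap 32 mm across, standing 14 mm out of a black housing ring 44 mm across; it moves straight down up to 10 mm against a spring (2.4 N to start, 5.2 N at 5 mm, where its switch closes, 8 N at the bottom stop) and springs back by itself; the origin is the centre of the housing's underside, 60 mm above the counter
- green_top (a point): centre of the top face of the green button's cap, at rest 86 mm above the counter (26 mm above the box's top); it moves with the cap
- green (a joint): how far the green button is pressed, in m: 0 = up, 0.005 = switch closes, 0.010 = bottom stop
- red_base: red round push button, cap 32 mm across, standing 14 mm out of a black housing ring 44 mm across; it moves straight down up to 10 mm against a spring (2.4 N to start, 5.2 N at 5 mm, where its switch closes, 8 N at the bottom stop) and springs back by itself; the origin is the centre of the housing's underside, 60 mm above the counter
- red_top (a point): centre of the top face of the red button's cap, at rest 86 mm above the counter (26 mm above the box's top); it moves with the cap
- red (a joint): how far the red button is pressed, in m: 0 = up, 0.005 = switch closes, 0.010 = bottom stop
- yellow_base: yellow round push button, cap 32 mm across, standing 14 mm out of a black housing ring 44 mm across; it moves straight down up to 10 mm against a spring (2.4 N to start, 5.2 N at 5 mm, where its switch closes, 8 N at the bottom stop) and springs back by itself; the origin is the centre of the housing's underside, 60 mm above the counter
- yellow_top (a point): centre of the top face of the yellow button's cap, at rest 86 mm above the counter (26 mm above the box's top); it moves with the cap
- yellow (a joint): how far the yellow button is pressed, in m: 0 = up, 0.005 = switch closes, 0.010 = bottom stop
- iron: loose steam iron, orange with a steel sole and black handle, 225 mm long (x) by 110 mm wide, 131 mm high, lying flat; origin on the counter near the middle of its sole
- bottle: loose clear bottle with white label and blue cap, 64 mm across, 190 mm high, origin at the centre of its underside
- mug: loose white mug, 76 mm across and 85 mm high, with a handle at its +y; origin at the centre of its underside
- tin: loose white jar with an orange lid, 60 mm across, 75 mm high; origin at the centre of its underside
Things that resemble listed ones, but are neither listed nor needed, are in the scene too. What is meant by the tin is not turquoise, and is the smaller of those in its own colour.

How it is judged:
By the outcome, as a careful person would: the job done as asked, in the order asked, and still so for the second after the job is handed in, with the robot touching nothing.
It also fails if it takes over 42 s, if anything falls off the work surface, if the arm or the gripper's body presses on something with over 40 N, if the wrist force passes 120 N, or if a joint passes its speed limit or range.

## Working session

There is one attempt and no reset: what is moved stays moved. The work goes in short steps, Python scripts to look and compute and a shell command to move; the robot and the scene stay as the last step left them, time stands still between calls to the robot, and variables do not carry over. Pictures are saved under pics/ and viewed, at most 10 in all, crops included, and the job is handed in when it is done.

```bash
ls; mkdir -p pics; python3 - <<'E'
from workcell import *
import cv2
s=read_state(); print({k:s[k] for k in('time','tcp_pos','tool_rot','gripper_width')})
for c in('scene','top'):
    d=snapshot(c); cv2.imwrite(f'pics/{c}0.png',d['image'][:,:,::-1])
    print(c,d['fovy'],d['cx'],d['cy'],d['distortion'],d['rvec'],d['tvec'])
    for t in('console','main_base','main_tip','green_top','green_base','red_top','yellow_top'):
        print(t,[( [round(v) for v in r['centre']],round(r['confidence'],2)) for r in find_in(t,c)][:3])
E
```

```text
pics
{'time': 0.0, 'tcp_pos': array([ 176.76686882, -467.07885332,  249.10974674]), 'tool_rot': array([-3.08831776e+00, -5.64831182e-01,  5.99936155e-04]), 'gripper_width': 85.00143668792268}
scene 46.750766398938275 262.11394906937977 189.02470197728357 [-0.05508148  0.          0.          0.          0.        ] [ 2.20594139  0.72289761 -0.34387566] [-497.29467708 -162.27848061 1390.80657398]
console [([601, -71, 60], 0.8)]
main_base [([556, 29, 85], 0.77)]
main_tip [([541, 32, 132], 0.64)]
green_top [([541, 114, 82], 0.43)]
green_base [([549, 114, 78], 0.56)]
red_top [([578, -45, 87], 0.48)]
yellow_top [([595, -131, 86], 0.52)]
top 42.365870878506776 269.07694540906243 186.4042130631251 [-0.03382648  0.          0.          0.          0.        ] [ 2.14412101 -2.11118988  0.19707744] [   4.45586588  611.95980051 1192.44394548]
console [([558, -10, 66], 0.78), ([366, 40, 4], 0.62)]
main_base [([548, 34, 84], 0.59)]
main_tip []
green_top [([534, 117, 87], 0.43)]
green_base [([531, 119, 74], 0.58)]
red_top [([569, -44, 89], 0.47)]
yellow_top [([590, -124, 86], 0.64)]
```

View pics/scene0.png

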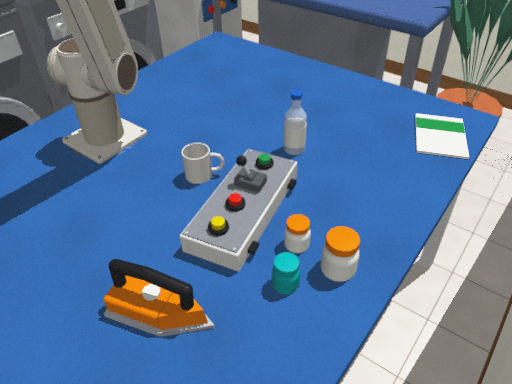

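View pics/top0.png

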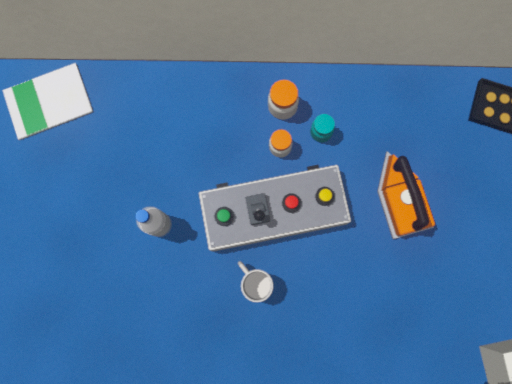

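The scene view shows the box with the green button at (264,160), knob (241,160), red (235,201) and yellow (218,225). In the top view green is at (223,216), knob (260,215), red (291,202), yellow (325,195), and the mug stands in front of the lever at (257,286).

```bash
cat > h.py <<'E'
from workcell import *
import cv2, numpy as np
def ray(d,uv,z):
    f=d['image'].shape[0]/2/np.tan(np.radians(d['fovy'])/2)
    K=np.array([[f,0,d['cx']],[0,f,d['cy']],[0,0,1]])
    p=cv2.undistortPoints(np.array([[uv]],float),K,np.array(d['distortion']))[0,0]
    R=cv2.Rodrigues(np.array(d['rvec']))[0]; o=-R.T@d['tvec']; r=R.T@np.array([*p,1])
    return (o+r*(z-o[2])/r[2])
def blob(d,lo,hi,near,rad=12,off=0):
    h=cv2.cvtColor(d['image'],cv2.COLOR_RGB2HSV)
    m=cv2.inRange(h,lo,hi); k=np.zeros_like(m); cv2.circle(k,near,rad,255,-1)
    v,u=np.nonzero(m&k); return (u.mean(),v.mean(),len(u)) if len(u) else None
C={'green':((50,100,40),(85,255,255)),'red':((0,150,120),(8,255,255)),'yellow':((22,150,120),(35,255,255)),'knob':((0,0,0),(180,255,45))}
N={'scene':dict(green=(264,160),red=(235,201),yellow=(218,225),knob=(241,160)),'top':dict(green=(223,216),red=(291,202),yellow=(325,195),knob=(260,215))}
E
python3 - <<'E'
from h import *
for c in N:
    d=snapshot(c)
    for k,n in N[c].items():
        b=blob(d,*C[k],n,8 if k=='knob' else 12)
        print(c,k,b and np.round(b,1), b and ray(d,b[:2],126 if k=='knob' else 84).round(1))
    u,v=N[c]['knob']; g=d['image'][v-30:v+30,u-30:u+30,::-1]
    globals()[c]=cv2.resize(g,(390,390),interpolation=cv2.INTER_CUBIC)
cv2.imwrite('pics/knobs.png',np.hstack([scene,top]))
E
```

```text
scene green [263.9 159.  122. ] [540.6 116.5  84. ]
scene red [234.8 198.8 123. ] [575.6 -46.1  84. ]
scene yellow [217.7 222.5 144. ] [ 593.8 -128.8   84. ]
scene knob [240.7 161.   49. ] [531.6  34.  126. ]
top green [223.1 215.1 141. ] [533.9 124.8  84. ]
top red [290.9 201.5 114. ] [569.8 -39.9  84. ]
top yellow [325.1 194.6 134. ] [ 588.2 -123.9   84. ]
top knob None None
```

View pics/knobs.png

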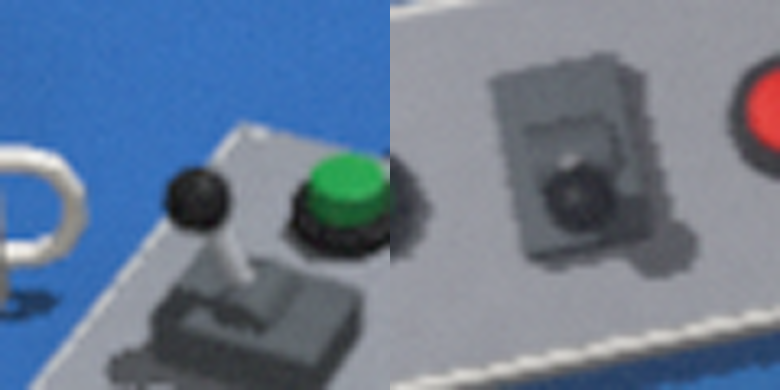

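```bash
python3 -m creep '[{"jaw":-1,"rz":4.2},{"jaw":-1,"rz":8.4},{"jaw":-1,"rz":8.4}]' 20; cat >> h.py <<'E'
YAW=0.215
bx=np.array([np.cos(YAW),np.sin(YAW),0]); by=np.array([-np.sin(YAW),np.cos(YAW),0])
G=np.array([537,120.5,86]); L=np.array([555,37.5,60])
def to(*targets):
    s=read_state(); R=cv2.Rodrigues(np.array(s['tool_rot']))[0]
    print('tcp',s['tcp_pos'].round(1),'rot',s['tool_rot'].round(3),'F',s['ft_force'].round(1),'w',round(s['gripper_width'],1),'t',round(s['time'],2))
    for t in targets: print(np.round(t),'shift',(R.T@(np.asarray(t)-s['tcp_pos'])).round(1))
E
python3 - <<'E'
from h import *
d=snapshot('top'); u=(259.2,215.5); print('knob top',ray(d,u,126).round(1))
for t in('bottle','mug'): print(t,[np.round(r['centre']) for r in find_in(t,'top')])
a=L-75*bx; to([*a[:2],250],[*a[:2],124])
E
```

```text
knob top [529.   36.2 126. ]
bottle [array([512., 282., 126.]), array([527.,  34., 134.])]
mug [array([365.,  38.,   2.]), array([536., 116.,  86.])]
tcp [ 177.  -467.6  250. ] rot [3.09  0.565 0.   ] F [-0.4  0.6  0.6] w 85.3 t 1.05
[482.  21. 250.] shift [ 458.1 -349.6   -0. ]
[482.  21. 124.] shift [ 458.1 -349.6  126. ]invalid input at $[0]: expected keys jaw, x, y, z, rx, ry, rz
```

```bash
python3 -m creep '[{"jaw":-1,"x":0,"y":0,"z":0,"rx":0,"ry":0,"rz":4.2},{"jaw":-1,"x":0,"y":0,"z":0,"rx":0,"ry":0,"rz":8.4},{"jaw":-1,"x":0,"y":0,"z":0,"rx":0,"ry":0,"rz":8.4}]' 20; python3 - <<'E'
from h import *
a=L-75*bx; to([*a[:2],250],[*a[:2],124])
E
```

```text
time: 1.3
tcp_pos: [177.0, -467.6, 250.0]
tool_rot: [-3.124, -0.336, 0.0]
ft_force: [0.5, 0.1, 1.0]
gripper_width: 51.7
grasp_force: 0.0
tcp [ 177.  -467.6  250. ] rot [-3.124 -0.336  0.   ] F [0.5 0.1 1. ] w 51.7 t 1.3
[482.  21. 250.] shift [ 401.7 -413.2    0. ]
[482.  21. 124.] shift [ 401.7 -413.2  126. ]
```

```bash
python3 -m creep '[{"jaw":-1,"x":28,"y":-29,"z":0,"rx":0,"ry":0,"rz":0},{"jaw":-1,"x":56,"y":-58,"z":0,"rx":0,"ry":0,"rz":0},{"jaw":-1,"x":84,"y":-87,"z":0,"rx":0,"ry":0,"rz":0},{"jaw":-1,"x":112,"y":-116,"z":0,"rx":0,"ry":0,"rz":0},{"jaw":-1,"x":140,"y":-145,"z":0,"rx":0,"ry":0,"rz":0},{"jaw":-1,"x":168,"y":-174,"z":0,"rx":0,"ry":0,"rz":0},{"jaw":-1,"x":196,"y":-203,"z":0,"rx":0,"ry":0,"rz":0},{"jaw":-1,"x":224,"y":-232,"z":0,"rx":0,"ry":0,"rz":0},{"jaw":-1,"x":252,"y":-261,"z":0,"rx":0,"ry":0,"rz":0},{"jaw":-1,"x":280,"y":-290,"z":0,"rx":0,"ry":0,"rz":0},{"jaw":-1,"x":308,"y":-319,"z":0,"rx":0,"ry":0,"rz":0},{"jaw":-1,"x":336,"y":-348,"z":0,"rx":0,"ry":0,"rz":0}]'; python3 - <<'E'
from h import *
a=L-75*bx; to([*a[:2],250],[*a[:2],124])
E
```

```text
time: 2.3
tcp_pos: [431.6, -53.9, 250.3]
tool_rot: [3.123, 0.341, 0.001]
ft_force: [0.7, -0.5, -0.1]
gripper_width: -0.3
grasp_force: 0.0
tcp [431.6 -53.9 250.3] rot [3.123e+00 3.410e-01 1.000e-03] F [ 0.7 -0.5 -0.1] w -0.3 t 2.3
[482.  21. 250.] shift [ 65.2 -62.8   0.4]
[482.  21. 124.] shift [ 65.1 -62.9 126.4]
```

```bash
python3 -m creep '[{"jaw":-1,"x":28,"y":-29,"z":0,"rx":0,"ry":0,"rz":0},{"jaw":-1,"x":56,"y":-55,"z":0,"rx":0,"ry":0,"rz":0},{"jaw":-1,"x":63,"y":-63,"z":30,"rx":0,"ry":0,"rz":0},{"jaw":-1,"x":63,"y":-63,"z":65,"rx":0,"ry":0,"rz":0},{"jaw":-1,"x":63,"y":-63,"z":100,"rx":0,"ry":0,"rz":0},{"jaw":-1,"x":63,"y":-63,"z":100,"rx":0,"ry":0,"rz":0},{"jaw":-1,"x":63,"y":-63,"z":100,"rx":0,"ry":0,"rz":0}]'; python3 - <<'E'
from h import *
d=snapshot('scene');cv2.imwrite('pics/s1.png',cv2.resize(d['image'][90:240,150:340,::-1],(760,600)))
a=L-75*bx; to([*a[:2],124],[*(L+10*bx)[:2],124])
E
```

```text
time: 2.88
tcp_pos: [477.3, 19.1, 148.8]
tool_rot: [-3.123, -0.34, 0.008]
ft_force: [-0.4, -0.7, 0.1]
gripper_width: 0.0
grasp_force: 0.0
tcp [479.2  19.  150.8] rot [-3.123 -0.338  0.   ] F [-0.5 -0.1  0.2] w 0.1 t 2.93
[482.  21. 124.] shift [ 3.  -1.9 26.8]
[565.  40. 124.] shift [88.  -1.8 26.8]
```

View pics/s1.png

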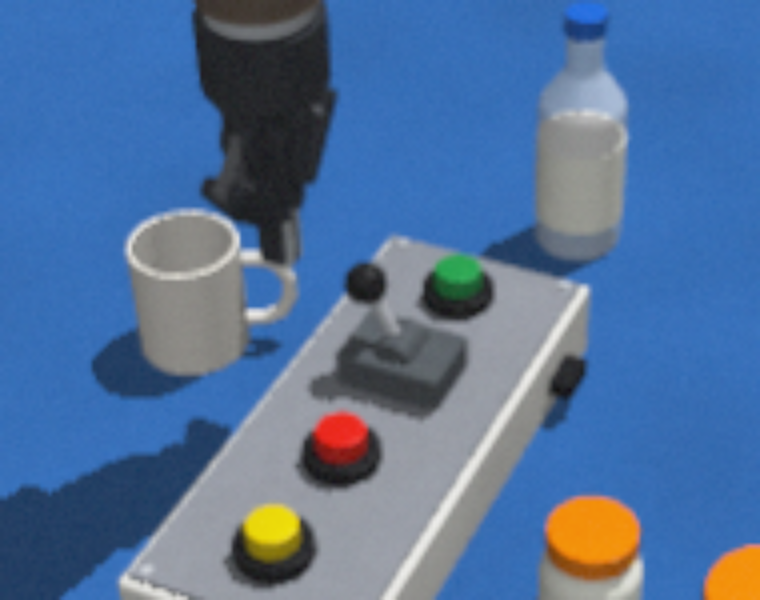

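The closed fingers hang just on the robot side of the black knob, at crop (285,260) against the knob at (366,283), and clear above the mug.

```bash
python3 -m creep '[{"jaw":-1,"x":4,"y":-2,"z":24,"rx":0,"ry":0,"rz":0},{"jaw":-1,"x":20,"y":-2,"z":24,"rx":0,"ry":0,"rz":0},{"jaw":-1,"x":28,"y":-2,"z":24,"rx":0,"ry":0,"rz":0},{"jaw":-1,"x":36,"y":-2,"z":24,"rx":0,"ry":0,"rz":0},{"jaw":-1,"x":44,"y":-2,"z":24,"rx":0,"ry":0,"rz":0},{"jaw":-1,"x":52,"y":-2,"z":24,"rx":0,"ry":0,"rz":0},{"jaw":-1,"x":60,"y":-2,"z":24,"rx":0,"ry":0,"rz":0},{"jaw":-1,"x":66,"y":-2,"z":24,"rx":0,"ry":0,"rz":0},{"jaw":-1,"x":66,"y":-2,"z":24,"rx":0,"ry":0,"rz":0}]'; python3 - <<'E'
from h import *
to([*(L+0*bx)[:2],126]); d=snapshot('scene');cv2.imwrite('pics/s2.png',cv2.resize(d['image'][90:240,150:340,::-1],(760,600)))
E
```

```text
time: 3.68
tcp_pos: [545.1, 35.4, 126.3]
tool_rot: [3.123, 0.338, 0.004]
ft_force: [-1.0, 0.2, 1.0]
gripper_width: -0.1
grasp_force: 0.0
tcp [545.1  35.4 126.3] rot [3.123 0.338 0.004] F [-1.   0.2  1. ] w -0.1 t 3.68
[555.  38. 126.] shift [10.1  0.1  0.4]
```

View pics/s2.png

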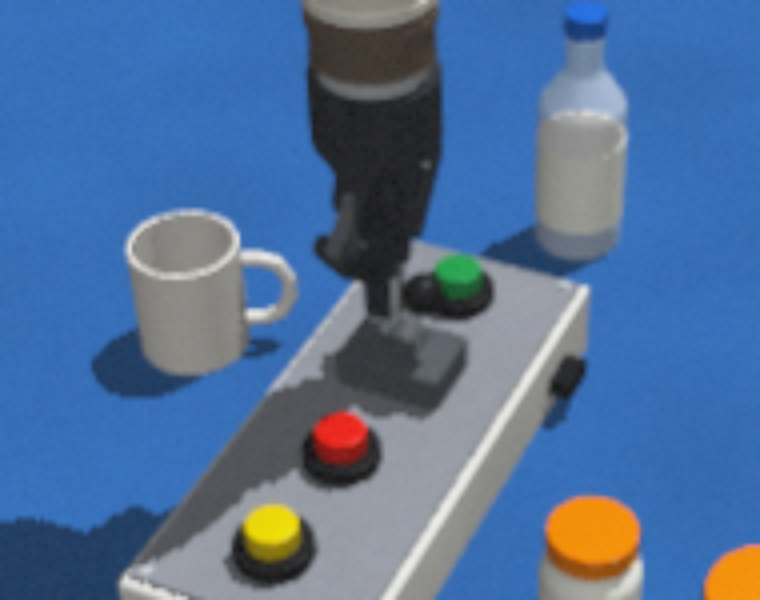

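The knob, now at crop (423,293), has been pushed past upright, so I continue gently to the stop.

```bash
python3 -m creep '[{"jaw":-1,"x":3,"y":0,"z":0,"rx":0,"ry":0,"rz":0},{"jaw":-1,"x":6,"y":0,"z":0,"rx":0,"ry":0,"rz":0},{"jaw":-1,"x":8,"y":0,"z":0,"rx":0,"ry":0,"rz":0},{"jaw":-1,"x":8,"y":0,"z":0,"rx":0,"ry":0,"rz":0}]'
```

```text
time: 4.07
tcp_pos: [550.6, 36.8, 125.6]
tool_rot: [3.123, 0.337, -0.002]
ft_force: [-1.5, 0.4, 0.5]
gripper_width: 0.2
grasp_force: 0.5
```

```bash
python3 -m creep '[{"jaw":-1,"x":2,"y":0,"z":0,"rx":0,"ry":0,"rz":0},{"jaw":-1,"x":4,"y":0,"z":0,"rx":0,"ry":0,"rz":0},{"jaw":-1,"x":4,"y":0,"z":0,"rx":0,"ry":0,"rz":0}]'
```

```text
time: 4.32
tcp_pos: [553.3, 37.4, 125.5]
tool_rot: [3.123, 0.337, -0.006]
ft_force: [-5.3, -0.6, 2.1]
gripper_width: -0.1
grasp_force: 2.5
```

```bash
python3 -m creep '[{"jaw":-1,"x":2,"y":0,"z":0,"rx":0,"ry":0,"rz":0},{"jaw":-1,"x":3,"y":0,"z":0,"rx":0,"ry":0,"rz":0},{"jaw":-1,"x":3,"y":0,"z":0,"rx":0,"ry":0,"rz":0}]'; python3 - <<'E'
from h import *
to()
E
```

```text
time: 4.57
tcp_pos: [553.7, 37.5, 125.3]
tool_rot: [3.123, 0.337, -0.014]
ft_force: [-10.8, -3.1, 5.6]
gripper_width: -0.1
grasp_force: 6.0
tcp [553.7  37.5 125.3] rot [ 3.123  0.337 -0.014] F [-10.8  -3.1   5.6] w -0.1 t 4.57
```

```bash
python3 -m creep '[{"jaw":-1,"x":-20,"y":0,"z":0,"rx":0,"ry":0,"rz":0},{"jaw":-1,"x":-45,"y":0,"z":0,"rx":0,"ry":0,"rz":0},{"jaw":-1,"x":-50,"y":0,"z":-30,"rx":0,"ry":0,"rz":0},{"jaw":-1,"x":-50,"y":0,"z":-65,"rx":0,"ry":0,"rz":0},{"jaw":-1,"x":-50,"y":-30,"z":-65,"rx":0,"ry":0,"rz":0},{"jaw":-1,"x":-50,"y":-60,"z":-65,"rx":0,"ry":0,"rz":0},{"jaw":-1,"x":-50,"y":-80,"z":-65,"rx":0,"ry":0,"rz":0},{"jaw":-1,"x":-50,"y":-80,"z":-65,"rx":0,"ry":0,"rz":0},{"jaw":-1,"x":-50,"y":-80,"z":-65,"rx":0,"ry":0,"rz":0}]'; python3 - <<'E'
from h import *
I=[]
for c in N:
    d=snapshot(c); u,v=(250,165) if c=='scene' else (245,215)
    for k,n in N[c].items():
        if k=='knob': continue
        b=blob(d,*C[k],n); print(c,k,b and ray(d,b[:2],84).round(1),b and b[2])
    I.append(cv2.resize(d['image'][v-38:v+37,u-38:u+37,::-1],(390,390),interpolation=cv2.INTER_CUBIC))
    print([(np.round(r['centre']),r['confidence']) for t in ('green_top','main_tip') for r in find_in(t,c)])
cv2.imwrite('pics/k3.png',np.hstack(I)); to([*G[:2],120])
E
```

```text
time: 5.32
tcp_pos: [492.4, 106.8, 191.6]
tool_rot: [3.123, 0.341, 0.003]
ft_force: [-0.8, -0.2, 0.0]
gripper_width: -0.0
grasp_force: 0.0
scene green [540.3 119.6  84. ] 103
scene red [575.8 -46.1  84. ] 124
scene yellow [ 594.  -128.8   84. ] 143
[(array([544., 117.,  85.]), 0.6), (array([389.,  32.,  50.]), 0.4), (array([580.,  38., 130.]), 0.63)]
top green None None
top red [569.8 -40.3  84. ] 118
top yellow [ 588.4 -123.9   84. ] 132
[(array([550.,  35.,  84.]), 0.24)]
tcp [492.1 105.  190.9] rot [ 3.124  0.335 -0.   ] F [ 0.2  0.3 -0. ] w 0.0 t 5.62
[537. 120. 120.] shift [47.2 -5.6 70.9]
```

View pics/k3.png

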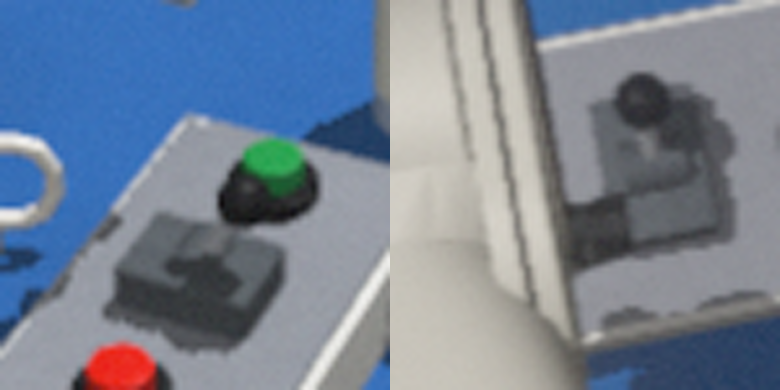

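The lever is over: the knob is on the far side, at crop (245,198) left and (643,100) right. I move on to the green button.

```bash
python3 -m creep '[{"jaw":-1,"x":30,"y":-6,"z":0,"rx":0,"ry":0,"rz":0},{"jaw":-1,"x":47,"y":-6,"z":20,"rx":0,"ry":0,"rz":0},{"jaw":-1,"x":47,"y":-6,"z":55,"rx":0,"ry":0,"rz":0},{"jaw":-1,"x":47,"y":-6,"z":75,"rx":0,"ry":0,"rz":0},{"jaw":-1,"x":47,"y":-6,"z":79,"rx":0,"ry":0,"rz":0},{"jaw":-1,"x":47,"y":-6,"z":79,"rx":0,"ry":0,"rz":0},{"jaw":-1,"x":47,"y":-6,"z":79,"rx":0,"ry":0,"rz":0}]'; python3 - <<'E'
from h import *
to([*G[:2],105]); d=snapshot('scene');cv2.imwrite('pics/s4.png',cv2.resize(d['image'][100:220,190:340,::-1],(750,600)))
E
```

```text
time: 6.2
tcp_pos: [537.5, 119.1, 112.8]
tool_rot: [-3.121, -0.342, -0.001]
ft_force: [0.2, 0.7, 1.1]
gripper_width: -0.2
grasp_force: 0.0
tcp [537.5 119.1 112.8] rot [-3.121e+00 -3.420e-01 -1.000e-03] F [0.2 0.7 1.1] w -0.2 t 6.2
[537. 120. 105.] shift [-0.2 -1.5  7.8]
```

View pics/s4.png

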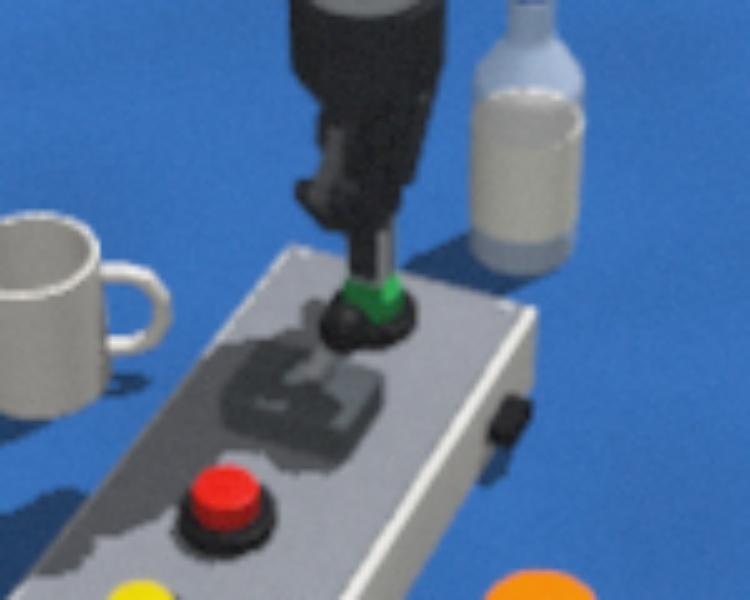

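The fingertips are just above the green cap, at crop (370,280), and over it. I press slowly.

```bash
python3 -m creep '[{"jaw":-1,"x":0,"y":-1,"z":3,"rx":0,"ry":0,"rz":0},{"jaw":-1,"x":0,"y":-1,"z":6,"rx":0,"ry":0,"rz":0},{"jaw":-1,"x":0,"y":-1,"z":8,"rx":0,"ry":0,"rz":0},{"jaw":-1,"x":0,"y":-1,"z":9,"rx":0,"ry":0,"rz":0},{"jaw":-1,"x":0,"y":-1,"z":9,"rx":0,"ry":0,"rz":0}]'
```

```text
time: 6.67
tcp_pos: [537.4, 120.0, 103.6]
tool_rot: [-3.12, -0.344, -0.002]
ft_force: [-0.2, -1.0, 2.6]
gripper_width: -0.3
grasp_force: 1.4
```

```bash
python3 -m creep '[{"jaw":-1,"x":0,"y":0,"z":1.5,"rx":0,"ry":0,"rz":0},{"jaw":-1,"x":0,"y":0,"z":3,"rx":0,"ry":0,"rz":0},{"jaw":-1,"x":0,"y":0,"z":3,"rx":0,"ry":0,"rz":0}]'
```

```text
time: 6.92
tcp_pos: [537.4, 120.0, 100.3]
tool_rot: [-3.12, -0.344, -0.002]
ft_force: [-0.1, 0.0, 4.8]
gripper_width: -0.2
grasp_force: 2.3
```

```bash
python3 -m creep '[{"jaw":-1,"x":0,"y":0,"z":1.5,"rx":0,"ry":0,"rz":0},{"jaw":-1,"x":0,"y":0,"z":2.5,"rx":0,"ry":0,"rz":0},{"jaw":-1,"x":0,"y":0,"z":2.5,"rx":0,"ry":0,"rz":0},{"jaw":-1,"x":0,"y":0,"z":2.5,"rx":0,"ry":0,"rz":0}]'; python3 - <<'E'
from h import *
d=snapshot('scene');to();to()
E
```

```text
time: 7.25
tcp_pos: [537.4, 120.1, 98.1]
tool_rot: [-3.12, -0.344, -0.002]
ft_force: [0.7, 0.8, 6.5]
gripper_width: 0.2
grasp_force: 3.0
tcp [537.4 120.   98.2] rot [-3.12e+00 -3.44e-01 -2.00e-03] F [-1.1  0.1  5.6] w -0.3 t 7.3
tcp [537.4 120.   98.2] rot [-3.12e+00 -3.44e-01 -2.00e-03] F [-1.1  0.1  5.6] w -0.3 t 7.3
```

```bash
python3 -m creep '[{"jaw":-1,"x":0,"y":0,"z":0.8,"rx":0,"ry":0,"rz":0},{"jaw":-1,"x":0,"y":0,"z":0.8,"rx":0,"ry":0,"rz":0},{"jaw":-1,"x":0,"y":0,"z":0.8,"rx":0,"ry":0,"rz":0}]'; python3 -m creep '[{"jaw":-1,"x":0,"y":0,"z":-10,"rx":0,"ry":0,"rz":0},{"jaw":-1,"x":0,"y":0,"z":-40,"rx":0,"ry":0,"rz":0},{"jaw":-1,"x":0,"y":0,"z":-75,"rx":0,"ry":0,"rz":0},{"jaw":-1,"x":-20,"y":0,"z":-110,"rx":0,"ry":0,"rz":0},{"jaw":-1,"x":-45,"y":0,"z":-140,"rx":0,"ry":0,"rz":0},{"jaw":-1,"x":-70,"y":0,"z":-170,"rx":0,"ry":0,"rz":0},{"jaw":-1,"x":-95,"y":0,"z":-200,"rx":0,"ry":0,"rz":0},{"jaw":-1,"x":-120,"y":0,"z":-220,"rx":0,"ry":0,"rz":0},{"jaw":-1,"x":-120,"y":0,"z":-220,"rx":0,"ry":0,"rz":0},{"jaw":-1,"x":-120,"y":0,"z":-220,"rx":0,"ry":0,"rz":0}]'; python3 - <<'E'
from h import *
to(); d=snapshot('scene');cv2.imwrite('pics/s5.png',cv2.resize(d['image'][100:260,150:350,::-1],(750,600)))
E
```

```text
time: 7.55
tcp_pos: [537.4, 120.0, 97.4]
tool_rot: [-3.12, -0.344, -0.002]
ft_force: [-0.3, 0.9, 6.0]
gripper_width: -0.1
grasp_force: 3.1
time: 8.38
tcp_pos: [419.4, 93.2, 318.2]
tool_rot: [-3.12, -0.344, -0.005]
ft_force: [0.6, -0.2, -0.6]
gripper_width: 0.1
grasp_force: 0.0
tcp [419.4  93.2 318.2] rot [-3.12  -0.344 -0.005] F [ 0.6 -0.2 -0.6] w 0.1 t 8.38
```

View pics/s5.png

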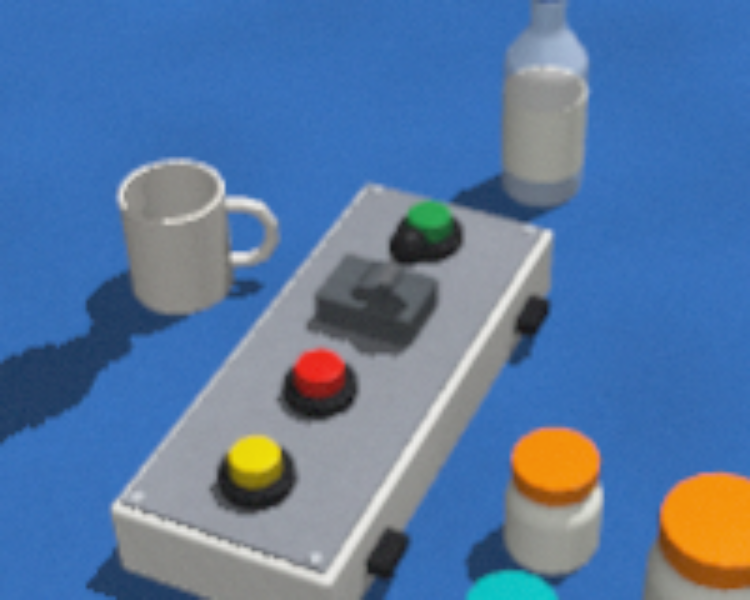

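The green button is back up at crop (430,218), the knob is still over at (408,243), and nothing else has moved.

```bash
python3 -c "from workcell import *; print(close_job())"
```

```text
the job is handed in; nothing more can be done
None
```

The job is handed in: the lever was pushed over to its far end stop and stays there, the green button was pressed about 7 mm (about 6 N; its switch closes at 5 mm) and sprang back, and the hand is drawn back well clear above the box.

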